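# Sweep the thick washers through the gate of the sorting box

### The arm

A 6-joint arm with a two-finger parallel gripper is mounted at the origin on a cart in front of the work surface, level with it; the furniture and walls round the work are solid. World frame = base frame: x ahead of the robot, y to its left, z up, the work surface at z = 0. Lengths are in m, angles in rad, forces in N, time in s.
With the tool pointing down it reaches from about 0.3 to 0.85 m from the base axis. Payload 4.2 kg.
Tool frame: the origin (TCP) lies on the mounting face of the last link; the fingertips stand 191 mm ahead of it and the grasp point (between the pads) lies 172 mm ahead of it; z points along the fingers, y is the line along which they close (so a half turn about z gives the same grasp; the last joint's range is limited). The gripper opens to 91 mm and grips with 3 to 60 N. Pads are 32 mm wide; open, the fingers measure 118 mm over their backs; the gripper's body (76 mm by 178 mm) begins 60 mm behind the grasp point.
Start: joints at [1.151, 0.32, 1.565, -0, 1.257, -0.02], TCP at [0.224, 0.53, 0.405] pointing down, gripper open.
Joint ranges: [-3.11, 3.11], [-0.84, 2.01], [0.21, 2.61], [-1.34, 4.49], [0.05, 2.63], [-2.56, 2.56]. Speed limits (rad/s): [2.57, 2.57, 3.14, 3.14, 3.14, 3.14].

### API

Orientations are given as [roll, pitch, yaw] about the fixed x, y, z axes, in that order (R = Rz(yaw) Ry(pitch) Rx(roll)).
In Python, from cell import get_state, snapshot, camera_model, close_job gives the robot as it stands.
- The arm moves only by the shell command python3 -m crank 'ROWS' [FORCE]. ROWS is JSON, a list of rows, each an object with "xyz": the shift along the tool's x, y, z in units of 25 mm (1.0 is 25 mm), a list of three; "angular": the turn, a rotation vector about the tool's x, y, z in units of 6 degrees (1.0 is 6 degrees), a list of three; "gripper": the closure in counts, from 0 (fully open) to 255 (shut). In form: [{"xyz": [dx, dy, dz], "angular": [rx, ry, rz], "gripper": gripper}, ...]. A call has 1 to 5 rows; each row is the pose to reach, as a shift and turn from the pose commanded when the call began, along the tool's axes at that moment; what a row does not reach only later rows make up. A row lasts 1/12 s, in which the tool goes at most 41.7 mm and 7.16 degrees, less where a joint would pass 70% of its speed; a pose out of reach is approached as far as the arm can. A call with a gripper value outside its range is refused whole. The fingers move at their own pace and stop on an object; FORCE is the grip in N (left out, the last holds). Time passes only in rows, so rows that repeat a pose let the fingers close. It gives the time, the measured TCP pose, the force, the opening and the grip force at its end, in the units of the state.
- get_state(): the state, without advancing time (a new reading comes with each control period).
- snapshot(name): name is "side" or "top" or "wrist"; returns the picture (384x512x3 uint8, red, green, blue); there is no depth.
- camera_model(name): a dict with "intrinsics" (3x3 intrinsics, pixels), "distortion" ([k1, k2, p1, p2, k3] as OpenCV has them; the pictures are not rectified), "eye" and "rotation" of the camera in the world; the wrist camera has in their place "tool_from_camera" (4x4, takes a point from camera to tool coordinates, whose origin is the TCP and whose axes are the flange's). Camera axes: x right, y down, z forward; pixel columns grow to the right and rows downward; lengths in m; the calibration is good to about 2 mm. A picture is of the moment at which its call begins: read the wrist's pose just before it. camera_model takes no time and is no camera call.
- close_job(): hands the job in; it is judged then, once.
The state is a dict: "t": time; "q": joint angles; "qd": joint speeds; "tau": joint torques, N m; "eef_pos": TCP position; "ee_rot": TCP orientation; "ft_force": force on the tool from outside, world axes, zero at the start; "wrist_torque": the same for the moment, N m; "opening": finger opening in m; "grip_force": force on a finger pad.
Only numpy, scipy, OpenCV 4.12 (cv2) and the standard library are available. Lean on these libraries where they do the work, as an engineer would, in place of code of your own. Each camera call takes 0.05 s, during which the arm holds its last target. There are 200 camera calls.

### The job

Sweep the three round washers across the deck of the sorting box and through the gap in its low fence, one at a time, so that each drops into the slot behind the fence. Push them gently with the fingertips only: do not pinch, lift or carry any of them. Leave the hex nut where it lies on the deck, and do not disturb the things that stand around the box.

Things in the scene. Friction and masses are not known exactly. Their poses are not given: they have to be found in the camera images.
- sorter: the sorting box, plywood, fixed to the table: 236 mm long (its x, pointing away from the robot toward the slot, turned by up to 0.25 rad from straight ahead), 330 mm wide (its y), origin on its underside, midway across, 126 mm behind its front face. A low rim stands 7 mm above the deck along the front and the sides
- deck (a point): middle of the flat deck's top, 45 mm before the box's origin, 90 mm above the table; the deck spans box x = -120 to +30 mm and y = -159 to +159 mm. Fence, guides and rim (7 mm high) are lower than the washers (16 mm), so fingertips about 10 mm above the deck pass over them and still push a washer
- gate (a point): middle of the 52 mm gap (along box y) in the aluminium fence, at deck height, 26 mm ahead of the box's origin; box x is the way through. The fence is 7 mm high, box x = 22 to 30 mm. Two slanted guide bars, 7 mm high, flare from the gap back over the deck to about box x = 10 mm, y = +-41 mm
- slot (a point): middle of the slot's floor, 4 mm above the table: an open trough from box x = 30 (end of the deck, at the fence's back) to 104 mm, 318 mm long (box y), 86 mm deep; the wall behind it stands 15 mm above the deck. A washer drops once its centre is past the end of the deck; push it 10 mm or more beyond
- washer_1_mid (a point): thick round steel washer with a hole, lying flat on the deck: 40 mm outside diameter, 21 mm hole, 16 mm thick, about 80 to 150 g; this point is its centre, half-way up (8 mm above the deck it lies on)
- washer_2_mid (a point): thick round steel washer with a hole, lying flat on the deck: 40 mm outside diameter, 21 mm hole, 16 mm thick, about 80 to 150 g; this point is its centre, half-way up (8 mm above the deck it lies on)
- washer_3_mid (a point): thick round steel washer with a hole, lying flat on the deck: 40 mm outside diameter, 21 mm hole, 16 mm thick, about 80 to 150 g; this point is its centre, half-way up (8 mm above the deck it lies on)
- nut_mid (a point): the hex nut, of the same steel: 36 mm across the flats, 41 mm over the corners, 16 mm thick, lying flat on the deck among the washers; any of the four may lie in any of the four places. This point is its centre, half-way up
- small_carton: loose small carton, 43 x 64 x 36 mm high, on the table left of the box (as the robot sees it); origin at the centre of its underside
- filter_can: loose dark oil filter, 76 mm across, 90 mm high, on the table right of the box; origin at the centre of its underside
- latch_case: loose green latched case, 73 x 100 x 41 mm high, on the table left of the box; origin at the centre of its underside
Not all that is in view belongs to the job. What is shaped like the part that bears washer_3_mid but green or red is not meant.

How it is judged:
By the outcome, as a careful person would: the job done as asked, in the order asked, and still so for the second after the job is handed in, with the robot touching nothing.
It also fails if it takes over 58 s, if anything falls off the work surface, if the arm or the gripper's body presses on something with over 40 N, if the wrist force passes 120 N, or if a joint passes its speed limit or range.

## Working session

There is one attempt and no reset: what is moved stays moved. The work goes in short steps, Python scripts to look and compute and a shell command to move; the robot and the scene stay as the last step left them, time stands still between calls to the robot, and variables do not carry over. Pictures are saved under pics/ and viewed, at most 10 in all, crops included, and the job is handed in when it is done.

```bash
ls; mkdir -p pics
python3 - <<'E'
from cell import *
import cv2
print(get_state())
for n in("top","side"):
    cv2.imwrite(f"pics/{n}0.png",snapshot(n)[:,:,::-1]); print(n,camera_model(n))
E
```

```text
pics
{'t': 0.0, 'q': array([ 1.15098870e+00,  3.20299146e-01,  1.56568888e+00, -1.00698452e-05,
        1.25735941e+00, -1.99954930e-02]), 'qd': array([ 4.60179534e-04,  2.03832386e-03, -9.56163625e-05, -1.55452322e-03,
        2.36685952e-03, -7.39527175e-04]), 'tau': array([-1.46170602e-03, -4.12460017e+01, -2.31969541e+01,  7.25578750e-02,
        4.60018404e-02, -1.57407258e-04]), 'eef_pos': array([0.22374684, 0.52950191, 0.40391198]), 'ee_rot': array([-3.13983803e+00, -2.55135521e-05,  2.74178361e+00]), 'ft_force': array([0.04275386, 0.63725723, 0.6212287 ]), 'wrist_torque': array([-0.02433174, -0.0121267 , -0.03895767]), 'grip_force': 0.0, 'opening': 0.09144244944401311}
top {'intrinsics': array([[373.79749368,   0.        , 254.70920159],
       [  0.        , 373.79749368, 189.81298297],
       [  0.        ,   0.        ,   1.        ]]), 'distortion': array([-0.09880963,  0.        ,  0.        ,  0.        ,  0.        ]), 'eye': array([ 0.41133493, -0.07186426,  1.00812605]), 'rotation': array([-2.99877435, -0.01783112, -1.54324045])}
side {'intrinsics': array([[462.55848236,   0.        , 257.94791278],
       [  0.        , 462.55848236, 184.22262407],
       [  0.        ,   0.        ,   1.        ]]), 'distortion': array([-0.17330136,  0.        ,  0.        ,  0.        ,  0.        ]), 'eye': array([ 0.35464951, -0.8743026 ,  0.7110021 ]), 'rotation': array([-2.21826709,  0.01933226, -0.21860692])}
```

View pics/top0.png

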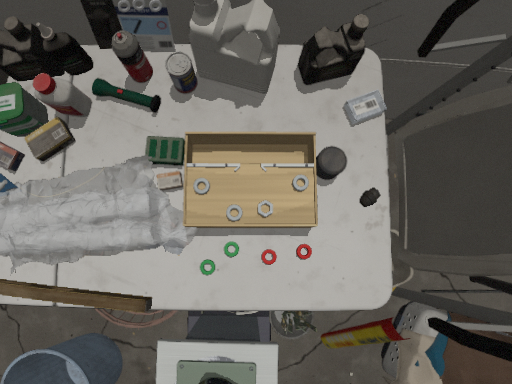

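View pics/side0.png

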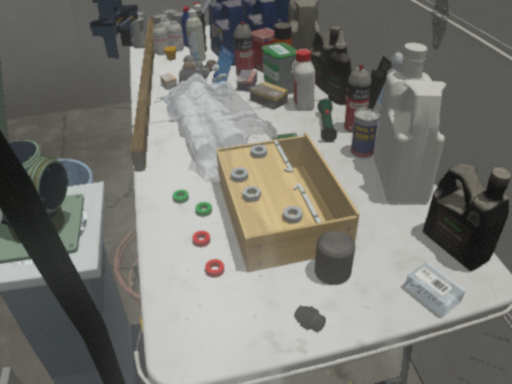

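The top view shows the box, with four rings on the deck: about (202,186), (234,213) and (300,184), which look round, and (265,209), which looks hexagonal. The gap in the fence is near (251,166). Next I'll zoom in and measure.

```bash
cat > h.py <<'E'
import numpy as np, cv2
from scipy.spatial.transform import Rotation as R
from cell import *
def ray(name,uv,z,T=None):
    m=camera_model(name)
    p=cv2.undistortPoints(np.array(uv,float).reshape(-1,1,2),m["intrinsics"],m["distortion"]).reshape(-1,2)
    d=np.c_[p,np.ones(len(p))]
    if T is None: Rm=R.from_euler("xyz",m["rotation"]).as_matrix(); e=m["eye"]
    else: C=T@m["tool_from_camera"]; Rm=C[:3,:3]; e=C[:3,3]
    d=d@Rm.T
    return e+d*((z-e[2])/d[:,2])[:,None]
def rings(img,box):
    x0,y0,x1,y1=box; hsv=cv2.cvtColor(img,cv2.COLOR_RGB2HSV)
    m=((hsv[...,1]<60)&(hsv[...,2]>70)).astype(np.uint8)*255
    k=np.zeros_like(m);k[y0:y1,x0:x1]=m[y0:y1,x0:x1]
    out=[]
    for c in cv2.findContours(k,cv2.RETR_EXTERNAL,cv2.CHAIN_APPROX_NONE)[0]:
        if cv2.contourArea(c)>60: out.append((cv2.minEnclosingCircle(c),cv2.contourArea(c)))
    return out,k
E
python3 - <<'E'
from h import *
im=cv2.cvtColor(cv2.imread("pics/top0.png"),cv2.COLOR_BGR2RGB)
o,k=rings(im,(188,172,313,224))
for (c,r),a in o: print(np.round(c,1),round(r,1),a,np.round(ray("top",[c],.106)[0],4))
s=cv2.resize(im[125:235,175:325],None,fx=5,fy=5,interpolation=cv2.INTER_CUBIC)
cv2.imwrite("pics/top0c.png",s[:,:,::-1])
E
```

```text
[233.9 212.3] 8.4 200.0 [ 0.485  -0.0357  0.106 ]
[265.  208.1] 8.2 182.0 [ 0.4975 -0.1105  0.106 ]
[201.1 185.6] 8.3 196.0 [0.5478 0.0468 0.106 ]
[300.2 182. ] 8.3 189.0 [ 0.5642 -0.1956  0.106 ]
```

View pics/top0c.png

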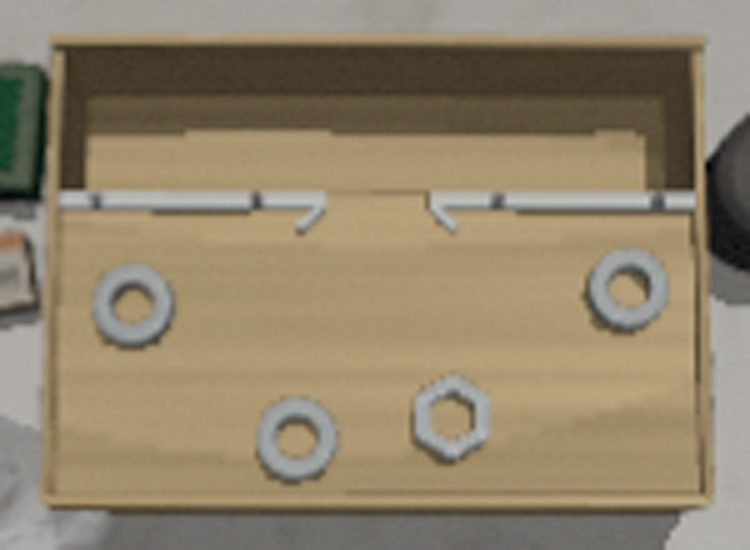

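The crop confirms it. Round washers lie at crop (133,305), (297,438) and (627,290), and the hex nut at (451,420). The fence ends at the gap are at crop (325,200) and (430,200), and its outer ends at (60,200) and (695,201).

Run:
```python
from h import *
f=lambda *p:[(175+(a+.5)/5-.5,125+(b+.5)/5-.5) for a,b in p]
P=ray("top",f((60,200),(325,200),(430,200),(695,201)),.097)
print(P.round(4))
C=ray("top",f((45,500),(708,501),(52,40),(704,40)),.097); print("front corners, back corners(z .097/.105)",C.round(4))
d=P[0]-P[3]; yaw=np.arctan2(-d[0],d[1]); d2=C[0]-C[1]; print("yaw",yaw,np.arctan2(-d2[0],d2[1]), np.linalg.norm(d),np.linalg.norm(d2))
Rz=R.from_euler("z",yaw).as_matrix()
g=(P[1]+P[2])/2; print("gate",g, "frontmid->gate", (Rz.T@((C[0]+C[1])/2-g)))
W=np.array([[.485,-.0357,.106],[.4975,-.1105,.106],[.5478,.0468,.106],[.5642,-.1956,.106]])
print(((W-g)@Rz+[.026,0,0]).round(4))
s=get_state(); m=camera_model("wrist"); print(m["tool_from_camera"].round(4),m["intrinsics"].round(1)); print(R.from_euler("xyz",s["ee_rot"]).as_matrix().round(3))
```

```text
[[ 0.601   0.0867  0.097 ]
 [ 0.605  -0.0452  0.097 ]
 [ 0.6066 -0.0974  0.097 ]
 [ 0.6104 -0.23    0.097 ]]
front corners, back corners(z .097/.105) [[ 0.4521  0.0861  0.097 ]
 [ 0.4609 -0.2372  0.097 ]
 [ 0.6833  0.0955  0.097 ]
 [ 0.6941 -0.2345  0.097 ]]
yaw 0.029580646384520196 0.027172246287465365 0.31683444497590707 0.32346153812854433
gate [ 0.60577411 -0.07129749  0.097     ] frontmid->gate [-1.49353330e-01  1.45536181e-04  0.00000000e+00]
[[-0.0937  0.0392  0.009 ]
 [-0.0834 -0.036   0.009 ]
 [-0.0285  0.1198  0.009 ]
 [-0.0192 -0.123   0.009 ]]
[[ 7.000e-04 -9.656e-01 -2.602e-01  7.410e-02]
 [ 1.000e+00  8.000e-04 -5.000e-04 -3.000e-04]
 [ 7.000e-04 -2.602e-01  9.656e-01  1.920e-02]
 [ 0.000e+00  0.000e+00  0.000e+00  1.000e+00]] [[294.2   0.  254. ]
 [  0.  294.2 185.8]
 [  0.    0.    1. ]]
[[-0.921  0.389 -0.001]
 [ 0.389  0.921 -0.001]
 [ 0.    -0.002 -1.   ]]
```

```bash
cat >> h.py <<'E'
G=np.array([.6058,-.0713]); BY=.028
def b2w(b): 
    c,s=np.cos(BY),np.sin(BY); return G+np.array([[c,-s],[s,c]])@(np.array(b)-[.026,0])
def w2b(w):
    c,s=np.cos(BY),np.sin(BY); return np.array([[c,s],[-s,c]])@(np.array(w)-G)+[.026,0]
def go(b,yaw,tip):
    "units to move so that fingertips' centre is at box b, tip height tip, box-frame tool yaw in deg"
    s=get_state(); M=R.from_euler("xyz",s["ee_rot"]); p=s["eef_pos"]
    T=R.from_euler("xyz",[np.pi,0,np.radians(yaw)+BY])
    D=np.r_[b2w(b),tip+.191]-p
    print("t %.2f"%s["t"],"tip box",w2b((p+M.apply([0,0,.191]))[:2]).round(4),"tipz %.4f"%(p[2]-.191),"open %.3f"%s["opening"],"F",s["ft_force"].round(1),"q6 %.2f"%s["q"][5])
    print("  xyz",(M.inv().apply(D)/.025).round(2),"ang",((M.inv()*T).as_rotvec(degrees=True)/6).round(2))
E
python3 - <<'E'
from h import *
A=np.array([-.094,.039]);d=np.array([.026,0])-A;n=np.linalg.norm(d);d/=n;print(n,d,np.degrees(np.arctan2(d[1],d[0])))
print(A-.045*d); go(A-.045*d,180-18,.135)
E
```

```text
0.12617844506887854 [ 0.95103407 -0.30908607] -18.00416160591338
[-0.13679653  0.05290887]
t 0.10 tip box [-0.3392  0.611 ] tipz 0.2130 open 0.091 F [0.3 0.  0.3] q6 -0.02
  xyz [-16.63 -16.96   3.15] ang [-0.02 -0.   -1.08]
```

```bash
python3 -m crank '[{"xyz":[-1.6,-1.6,0],"angular":[0,0,-0.3],"gripper":188},{"xyz":[-3,-3,0],"angular":[0,0,-0.5],"gripper":188},{"xyz":[-4.2,-4.2,0],"angular":[0,0,-0.7],"gripper":188},{"xyz":[-5.4,-5.5,0],"angular":[0,0,-0.9],"gripper":188},{"xyz":[-6.6,-6.7,0],"angular":[0,0,-1.08],"gripper":188}]' 10
python3 -c "
from h import *
go([-.1368,.0529],162,.135)"
```

```text
t: 0.52
eef_pos: [0.3008, 0.3342, 0.4043]
ee_rot: [-3.141, -0.0, 2.857]
ft_force: [1.0, -0.5, 0.1]
opening: 0.0607
grip_force: 0.0
t 0.52 tip box [-0.2676  0.4138] tipz 0.2133 open 0.061 F [ 1.  -0.5  0.1] q6 -0.47
  xyz [ -9.42 -12.13   3.14] ang [-0.01 -0.    0.01]
```

```bash
python3 -m crank '[{"xyz":[-1,-1.3,0],"angular":[0,0,0],"gripper":188},{"xyz":[-2,-2.6,0],"angular":[0,0,0],"gripper":188},{"xyz":[-3,-3.9,0],"angular":[0,0,0],"gripper":188},{"xyz":[-4,-5.2,0],"angular":[0,0,0],"gripper":188},{"xyz":[-5,-6.4,0.6],"angular":[0,0,0],"gripper":188}]'
python3 -m crank '[{"xyz":[-1,-1.3,0.4],"angular":[0,0,0],"gripper":188},{"xyz":[-2,-2.6,0.8],"angular":[0,0,0],"gripper":188},{"xyz":[-3,-3.7,1.3],"angular":[0,0,0],"gripper":188},{"xyz":[-3.6,-4.7,1.6],"angular":[0,0,0],"gripper":188},{"xyz":[-3.6,-4.7,1.6],"angular":[0,0,0],"gripper":188}]'
python3 -m crank '[{"xyz":[0,0,0],"angular":[0,0,0],"gripper":188},{"xyz":[0,0,0],"angular":[0,0,0],"gripper":188}]'
python3 -c "
from h import *
go([-.1368,.0529],162,.100)
cv2.imwrite('pics/w1.png',snapshot('wrist')[:,:,::-1])"
```

```text
t: 0.93
eef_pos: [0.376, 0.1456, 0.3917]
ee_rot: [3.138, 0.005, 2.855]
ft_force: [0.6, 0.6, -0.5]
opening: 0.0272
grip_force: 0.0
t: 1.35
eef_pos: [0.4291, 0.0055, 0.3481]
ee_rot: [-3.139, -0.002, 2.85]
ft_force: [-1.3, 0.7, -0.8]
opening: 0.0242
grip_force: 0.0
t: 1.52
eef_pos: [0.4282, 0.0095, 0.3497]
ee_rot: [3.141, -0.001, 2.854]
ft_force: [-0.5, -0.2, -0.6]
opening: 0.024
grip_force: 0.0
t 1.52 tip box [-0.1493  0.0859] tipz 0.1587 open 0.024 F [-0.5 -0.2 -0.6] q6 -1.29
  xyz [-0.88 -1.1   2.35] ang [ 0.   -0.01 -0.01]
```

View pics/w1.png

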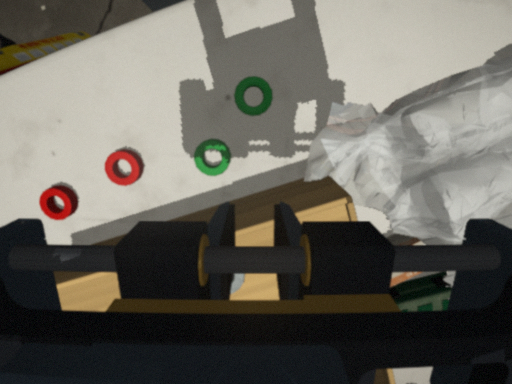

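The wrist view shows the two fingers at columns 222 and 290, with the front edge of the box just below them and a bit of washer A at (238,283) between them. The camera looks from behind the push direction, so the top camera will do the checking. Next I lower the tips behind washer A.

```bash
python3 -m crank '[{"xyz":[-0.5,-0.6,0.3],"angular":[0,0,0],"gripper":188},{"xyz":[-0.88,-1.1,0.8],"angular":[0,0,0],"gripper":188},{"xyz":[-0.88,-1.1,1.6],"angular":[0,0,0],"gripper":188},{"xyz":[-0.88,-1.1,2.0],"angular":[0,0,0],"gripper":188},{"xyz":[-0.88,-1.1,2.0],"angular":[0,0,0],"gripper":188}]'
python3 -m crank '[{"xyz":[0,0,0.15],"angular":[0,0,0],"gripper":188},{"xyz":[0,0,0.3],"angular":[0,0,0],"gripper":188},{"xyz":[0,0,0.3],"angular":[0,0,0],"gripper":188}]'
python3 -c "
from h import *
go([-.1368,.0529],162,.100)
im=snapshot('side')[120:280,190:380]
cv2.imwrite('pics/s1.png',cv2.resize(im,None,fx=4,fy=3.5,interpolation=2)[:,:,::-1])"
```

```text
t: 1.98
eef_pos: [0.4409, -0.0221, 0.2983]
ee_rot: [-3.141, -0.004, 2.857]
ft_force: [-0.9, 0.7, 0.6]
opening: 0.0241
grip_force: 0.0
t: 2.23
eef_pos: [0.4418, -0.0227, 0.2925]
ee_rot: [3.141, 0.001, 2.856]
ft_force: [0.3, 0.1, 1.0]
opening: 0.0238
grip_force: 0.0
t 2.23 tip box [-0.1365  0.0532] tipz 0.1015 open 0.024 F [0.3 0.1 1. ] q6 -1.36
  xyz [ 0.   -0.01  0.06] ang [0.   0.01 0.01]
```

View pics/s1.png

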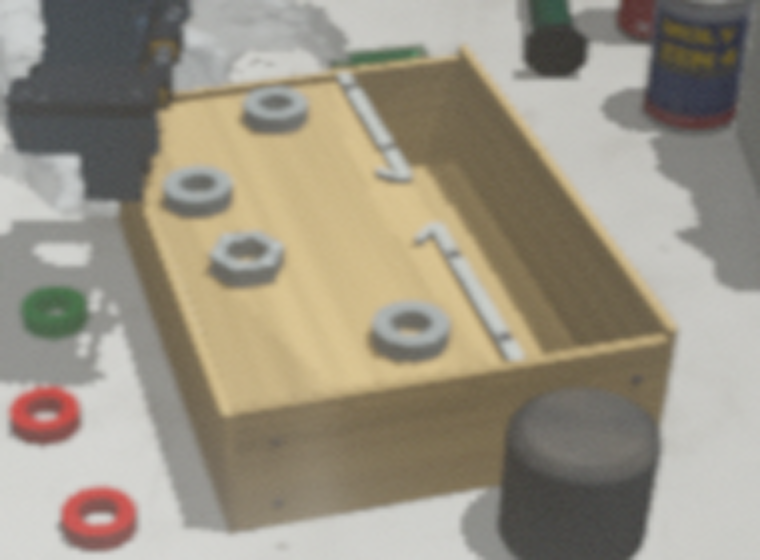

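Side view: the fingertips at crop (120,195) stand at the front rim, just behind washer A at (197,190), with the nut clear at (247,258). Pushing now.

```bash
for i in 1; do python3 -m crank '[{"xyz":[-0.25,0,0.04],"angular":[0,0,0],"gripper":188},{"xyz":[-0.5,0,0.04],"angular":[0,0,0],"gripper":188},{"xyz":[-0.75,0,0.04],"angular":[0,0,0],"gripper":188},{"xyz":[-1.0,0,0.04],"angular":[0,0,0],"gripper":188},{"xyz":[-1.25,0,0.04],"angular":[0,0,0],"gripper":188}]'; done
python3 -m crank '[{"xyz":[-0.25,0,0],"angular":[0,0,0],"gripper":188},{"xyz":[-0.5,0,0],"angular":[0,0,0],"gripper":188},{"xyz":[-0.75,0,0],"angular":[0,0,0],"gripper":188},{"xyz":[-1.0,0,0],"angular":[0,0,0],"gripper":188},{"xyz":[-1.25,0,0],"angular":[0,0,0],"gripper":188}]'
python3 -m crank '[{"xyz":[-0.25,0,0],"angular":[0,0,0],"gripper":188},{"xyz":[-0.5,0,0],"angular":[0,0,0],"gripper":188},{"xyz":[-0.75,0,0],"angular":[0,0,0],"gripper":188},{"xyz":[-1.0,0,0],"angular":[0,0,0],"gripper":188},{"xyz":[-1.25,0,0],"angular":[0,0,0],"gripper":188}]'
python3 -c "
from h import *
go([.0195,.002],162,.100)
im=snapshot('side')[120:280,190:380]
cv2.imwrite('pics/s2.png',cv2.resize(im,None,fx=4,fy=3.5,interpolation=2)[:,:,::-1])"
```

```text
t: 2.7
eef_pos: [0.4725, -0.0325, 0.2913]
ee_rot: [3.141, -0.0, 2.855]
ft_force: [-0.9, 1.0, 1.2]
opening: 0.0242
grip_force: 0.6
t: 3.12
eef_pos: [0.5023, -0.0412, 0.2913]
ee_rot: [3.141, -0.0, 2.855]
ft_force: [-1.3, -0.7, 1.1]
opening: 0.0238
grip_force: 0.7
t: 3.53
eef_pos: [0.5323, -0.05, 0.2913]
ee_rot: [3.141, -0.0, 2.855]
ft_force: [-1.1, 0.2, 1.0]
opening: 0.0237
grip_force: 0.7
t 3.53 tip box [-0.0469  0.0233] tipz 0.1003 open 0.024 F [-1.1  0.2  1. ] q6 -1.40
  xyz [-2.79  0.01  0.01] ang [ 0.   -0.   -0.01]
```

View pics/s2.png

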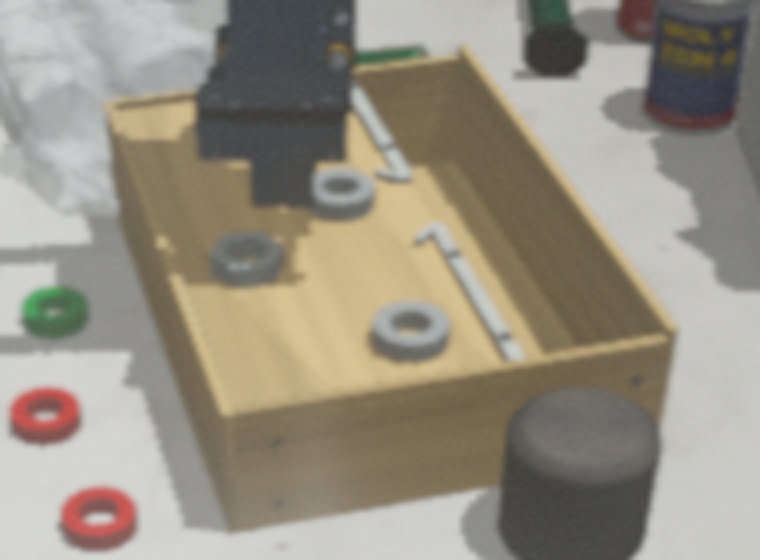

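Side view: washer A, top face at crop (343,186), is seated against the fingertips and on line with the gap at (415,205). The push continues through the gate.

```bash
python3 -m crank '[{"xyz":[-0.25,0,0],"angular":[0,0,0],"gripper":188},{"xyz":[-0.5,0,0],"angular":[0,0,0],"gripper":188},{"xyz":[-0.75,0,0],"angular":[0,0,0],"gripper":188},{"xyz":[-1.0,0,0],"angular":[0,0,0],"gripper":188},{"xyz":[-1.25,0,0],"angular":[0,0,0],"gripper":188}]'
python3 -m crank '[{"xyz":[-0.25,0,0],"angular":[0,0,0],"gripper":188},{"xyz":[-0.5,0,0],"angular":[0,0,0],"gripper":188},{"xyz":[-0.75,0,0],"angular":[0,0,0],"gripper":188},{"xyz":[-1.0,0,0],"angular":[0,0,0],"gripper":188},{"xyz":[-1.25,0,0],"angular":[0,0,0],"gripper":188}]'
python3 -m crank '[{"xyz":[-0.25,0,0],"angular":[0,0,0],"gripper":188},{"xyz":[-0.5,0,0],"angular":[0,0,0],"gripper":188},{"xyz":[-0.5,0,0],"angular":[0,0,0],"gripper":188}]'
python3 -c "
from h import *
print(w2b(ray('side',[[275.75,173.1]],.106)[0][:2]))
go([-.0285,.170],90,.135)
im=snapshot('side')
o,k=rings(im,(215,140,350,230))
for (c,r),a in o: print(np.round(c,1),round(r,1),a,w2b(ray('side',[c],.102)[0][:2]).round(4))
"
```

```text
t: 4.0
eef_pos: [0.5624, -0.0589, 0.2912]
ee_rot: [3.141, 0.0, 2.855]
ft_force: [-1.3, 0.1, -0.2]
opening: 0.0239
grip_force: 0.4
t: 4.42
eef_pos: [0.5924, -0.0677, 0.2914]
ee_rot: [3.141, 0.001, 2.855]
ft_force: [1.1, 1.0, 0.3]
opening: 0.0239
grip_force: 0.0
t: 4.67
eef_pos: [0.6049, -0.0715, 0.2913]
ee_rot: [3.141, 0.002, 2.855]
ft_force: [0.1, 0.5, -0.5]
opening: 0.0239
grip_force: 0.0
[-0.01507018  0.01247941]
t 4.67 tip box [ 0.0254 -0.0002] tipz 0.1003 open 0.024 F [ 0.1  0.5 -0.5] q6 -1.42
  xyz [ 4.14  5.81 -1.39] ang [1.000e-02 1.000e-02 1.199e+01]
[292.5 213.9] 10.3 268.5 [-0.0196 -0.1263]
[251.5 193.5] 10.1 235.5 [-0.0835 -0.0397]
[308. 203.] 22.5 355.5 [ 0.0218 -0.102 ]
[311.5 169. ] 47.4 1964.5 [0.0694 0.0113]
[243.  184.5] 52.6 1091.0 [-0.094  -0.0039]
```

```bash
python3 -m crank '[{"xyz":[0.2,0,-0.8],"angular":[0,0,0],"gripper":188},{"xyz":[0.8,1,-1.5],"angular":[0,0,1.1],"gripper":188},{"xyz":[1.7,2.2,-1.6],"angular":[0,0,2.2],"gripper":188},{"xyz":[2.5,3.5,-1.6],"angular":[0,0,3.3],"gripper":188},{"xyz":[3.2,4.6,-1.6],"angular":[0,0,4.4],"gripper":188}]'
python3 -m crank '[{"xyz":[0,0,0],"angular":[0,0,1.1],"gripper":188},{"xyz":[0,0,0],"angular":[0,0,2.2],"gripper":188},{"xyz":[0,0,0],"angular":[0,0,3.3],"gripper":188},{"xyz":[0,0,0],"angular":[0,0,4.4],"gripper":188},{"xyz":[0,0,0],"angular":[0,0,5.5],"gripper":188}]'
python3 -m crank '[{"xyz":[0,0,0],"angular":[0,0,1.05],"gripper":188},{"xyz":[0,0,0],"angular":[0,0,2.1],"gripper":188},{"xyz":[0,0,0],"angular":[0,0,2.1],"gripper":188}]'
python3 -c "
from h import *
go([-.0285,.168],90,.102)
im=snapshot('top')
o,k=rings(im,(188,172,313,224))
for (c,r),a in o: print(np.round(c,1),round(r,1),a,w2b(ray('top',[c],.106)[0][:2]).round(4))
cv2.imwrite('pics/t2.png',cv2.resize(im[110:250,150:350],None,fx=4,fy=4,interpolation=2)[:,:,::-1])"
```

```text
t: 5.13
eef_pos: [0.5584, 0.0634, 0.3319]
ee_rot: [3.141, -0.0, 2.388]
ft_force: [-0.2, 0.8, 0.1]
opening: 0.024
grip_force: 0.0
t: 5.55
eef_pos: [0.559, 0.0621, 0.3313]
ee_rot: [-3.141, -0.0, 1.813]
ft_force: [0.7, 0.2, -0.2]
opening: 0.0238
grip_force: 0.0
t: 5.8
eef_pos: [0.5591, 0.0619, 0.3313]
ee_rot: [-3.141, -0.0, 1.597]
ft_force: [-0.0, -0.4, 0.4]
opening: 0.024
grip_force: 0.0
t 5.80 tip box [-0.017   0.1345] tipz 0.1403 open 0.024 F [-0.  -0.4  0.4] q6 0.06
  xyz [ 1.34 -0.47  1.53] ang [-0.   -0.   -0.02]
[265.  208.1] 8.2 182.0 [-0.0834 -0.0362]
[300.3 182.3] 8.4 192.0 [-0.0199 -0.1231]
[189.5 197.5] 25.5 98.5 [-0.0579  0.1473]
```

View pics/t2.png

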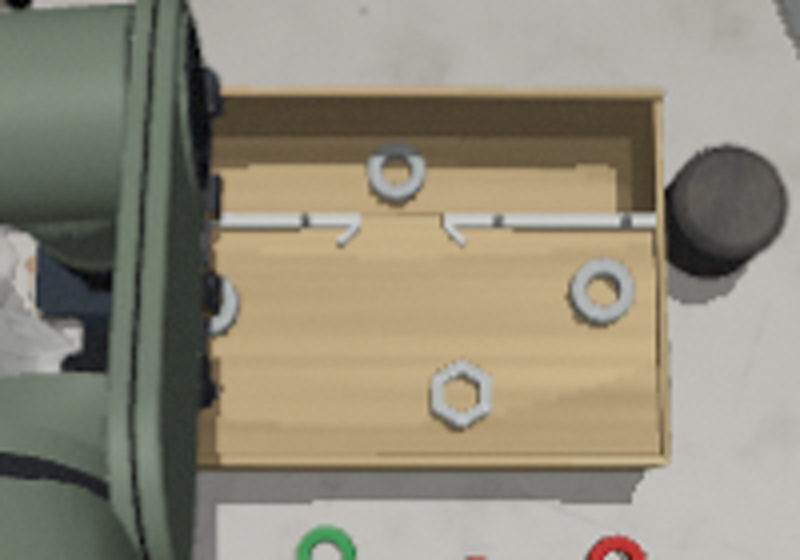

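Top view: washer A lies in the slot at crop (397,173). Washer C at (602,291), the nut at (460,395) and B at (222,305) have not moved. Next is B's sideways push, stopping at box y ≈ +0.018.

```bash
python3 -m crank '[{"xyz":[0.7,-0.25,0],"angular":[0,0,0],"gripper":188},{"xyz":[1.34,-0.47,0],"angular":[0,0,0],"gripper":188},{"xyz":[1.34,-0.47,0.6],"angular":[0,0,0],"gripper":188},{"xyz":[1.34,-0.47,1.3],"angular":[0,0,0],"gripper":188},{"xyz":[1.34,-0.47,1.57],"angular":[0,0,0],"gripper":188}]'
python3 -m crank '[{"xyz":[0,0,0],"angular":[0,0,0],"gripper":188},{"xyz":[0,0,0],"angular":[0,0,0],"gripper":188}]'
python3 -c "
from h import *
go([-.0285,.018+.033],90,.1005)"
```

```text
t: 6.27
eef_pos: [0.5459, 0.0952, 0.2903]
ee_rot: [-3.138, 0.0, 1.601]
ft_force: [-0.4, 0.1, -0.2]
opening: 0.0243
grip_force: 0.0
t: 6.43
eef_pos: [0.5469, 0.0949, 0.2921]
ee_rot: [-3.141, -0.0, 1.599]
ft_force: [-0.4, -0.2, 0.4]
opening: 0.0244
grip_force: 0.0
t 6.43 tip box [-0.0284  0.1678] tipz 0.1011 open 0.024 F [-0.4 -0.2  0.4] q6 0.12
  xyz [-4.67 -0.01  0.02] ang [-0. -0.  0.]
```

```bash
python3 -m crank '[{"xyz":[-0.25,0,0.02],"angular":[0,0,0],"gripper":188},{"xyz":[-0.5,0,0.02],"angular":[0,0,0],"gripper":188},{"xyz":[-0.75,0,0.02],"angular":[0,0,0],"gripper":188},{"xyz":[-1.0,0,0.02],"angular":[0,0,0],"gripper":188},{"xyz":[-1.25,0,0.02],"angular":[0,0,0],"gripper":188}]'
python3 -m crank '[{"xyz":[-0.25,0,0],"angular":[0,0,0],"gripper":188},{"xyz":[-0.5,0,0],"angular":[0,0,0],"gripper":188},{"xyz":[-0.75,0,0],"angular":[0,0,0],"gripper":188},{"xyz":[-1.0,0,0],"angular":[0,0,0],"gripper":188},{"xyz":[-1.25,0,0],"angular":[0,0,0],"gripper":188}]'
python3 -m crank '[{"xyz":[-0.25,0,0],"angular":[0,0,0],"gripper":188},{"xyz":[-0.5,0,0],"angular":[0,0,0],"gripper":188},{"xyz":[-0.75,0,0],"angular":[0,0,0],"gripper":188},{"xyz":[-1.0,0,0],"angular":[0,0,0],"gripper":188},{"xyz":[-1.25,0,0],"angular":[0,0,0],"gripper":188}]'
python3 -m crank '[{"xyz":[-0.25,0,0],"angular":[0,0,0],"gripper":188},{"xyz":[-0.5,0,0],"angular":[0,0,0],"gripper":188},{"xyz":[-0.75,0,0],"angular":[0,0,0],"gripper":188},{"xyz":[-0.92,0,0],"angular":[0,0,0],"gripper":188},{"xyz":[-0.92,0,0],"angular":[0,0,0],"gripper":188}]'
python3 -c "
from h import *
go([-.0285,.018+.05],90,.140)"
```

```text
t: 6.85
eef_pos: [0.5478, 0.063, 0.2921]
ee_rot: [3.14, -0.001, 1.598]
ft_force: [-0.0, 1.0, 0.9]
opening: 0.0239
grip_force: 0.7
t: 7.27
eef_pos: [0.5485, 0.0319, 0.2916]
ee_rot: [3.141, -0.0, 1.598]
ft_force: [-0.1, 1.9, 1.8]
opening: 0.024
grip_force: 1.0
t: 7.68
eef_pos: [0.5493, 0.0007, 0.2916]
ee_rot: [3.142, -0.0, 1.598]
ft_force: [-0.5, 2.3, 2.6]
opening: 0.0243
grip_force: 1.1
t: 8.1
eef_pos: [0.55, -0.0227, 0.2914]
ee_rot: [-3.141, 0.001, 1.598]
ft_force: [1.0, -0.3, -0.4]
opening: 0.0241
grip_force: 0.1
t 8.10 tip box [-0.0285  0.05  ] tipz 0.1004 open 0.024 F [ 1.  -0.3 -0.4] q6 -0.09
  xyz [ 0.71 -0.   -1.58] ang [-0.    0.01 -0.01]
```

```bash
python3 -m crank '[{"xyz":[0.4,0,0],"angular":[0,0,0],"gripper":188},{"xyz":[0.7,0,-0.6],"angular":[0,0,0],"gripper":188},{"xyz":[0.7,0.3,-1.5],"angular":[0,0,-1],"gripper":188},{"xyz":[0.7,0.8,-1.9],"angular":[0,0,-2.1],"gripper":188},{"xyz":[0.7,1.5,-2],"angular":[0,0,-3.2],"gripper":188}]'
python3 -m crank '[{"xyz":[0,0,0],"angular":[0,0,-1.1],"gripper":188},{"xyz":[0,0,0],"angular":[0,0,-2.2],"gripper":188},{"xyz":[0,0,0],"angular":[0,0,-3.3],"gripper":188},{"xyz":[0,0,0],"angular":[0,0,-4.4],"gripper":188},{"xyz":[0,0,0],"angular":[0,0,-5.5],"gripper":188}]'
python3 -m crank '[{"xyz":[0,0,0],"angular":[0,0,-1.1],"gripper":188},{"xyz":[0,0,0],"angular":[0,0,-2.2],"gripper":188},{"xyz":[0,0,0],"angular":[0,0,-3.3],"gripper":188},{"xyz":[0,0,0],"angular":[0,0,-3.3],"gripper":188},{"xyz":[0,0,0],"angular":[0,0,-3.3],"gripper":188}]'
python3 -c "
from h import *
go([-.072,.033],162,.102)
im=snapshot('side')
o,k=rings(im,(215,140,350,230))
for (c,r),a in o: print(np.round(c,1),round(r,1),a,w2b(ray('side',[c],.102)[0][:2]).round(4))
im=im[120:280,190:380]
cv2.imwrite('pics/s3.png',cv2.resize(im,None,fx=4,fy=3.5,interpolation=2)[:,:,::-1])"
```

```text
t: 8.52
eef_pos: [0.587, -0.0022, 0.3439]
ee_rot: [3.139, 0.001, 1.94]
ft_force: [0.4, -0.6, -0.2]
opening: 0.024
grip_force: 0.0
t: 8.93
eef_pos: [0.5868, -0.0023, 0.3411]
ee_rot: [-3.141, -0.001, 2.516]
ft_force: [0.0, 0.7, -0.3]
opening: 0.0238
grip_force: 0.0
t: 9.35
eef_pos: [0.5868, -0.0026, 0.3413]
ee_rot: [-3.141, -0.001, 2.853]
ft_force: [-0.5, 0.4, 0.3]
opening: 0.0237
grip_force: 0.0
t 9.35 tip box [0.0089 0.0692] tipz 0.1503 open 0.024 F [-0.5  0.4  0.3] q6 -1.31
  xyz [ 2.62 -2.39  1.93] ang [-0.   -0.01 -0.03]
[292.3 213.9] 10.1 266.5 [-0.0199 -0.1261]
[251.1 192.7] 9.7 229.5 [-0.0838 -0.0368]
[308.5 202.5] 22.6 350.0 [ 0.0233 -0.1008]
[269.1 174.2] 8.9 203.0 [-0.0291  0.0176]
[330. 169.] 34.7 1070.0 [ 1.101e-01 -1.000e-04]
[250.5 184.5] 56.9 1168.5 [-0.0782 -0.0083]
```

View pics/s3.png

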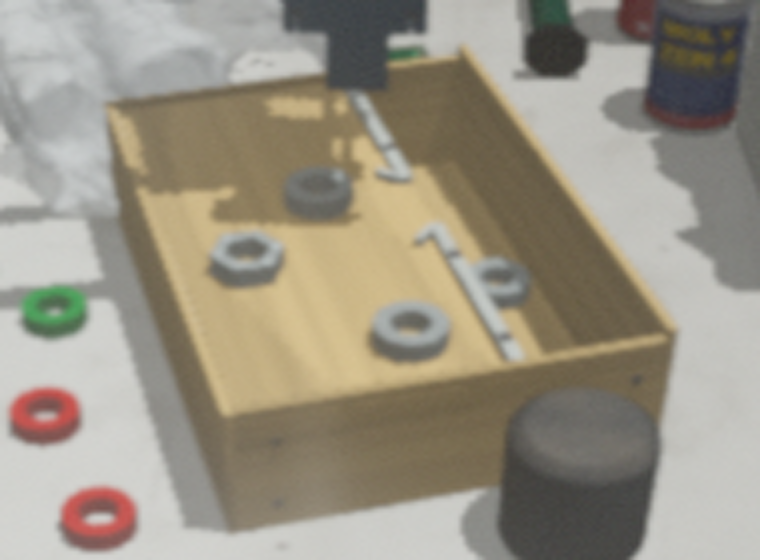

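Side view: B is at crop (318,190), which works out to box (-0.029,+0.018) as planned. The nut (247,258) and C (410,330) have not moved, and A is in the slot at (500,282). Next I move the tips behind B.

```bash
python3 -m crank '[{"xyz":[1.0,-0.9,0],"angular":[0,0,0],"gripper":188},{"xyz":[2.0,-1.8,0],"angular":[0,0,0],"gripper":188},{"xyz":[2.62,-2.39,0.3],"angular":[0,0,0],"gripper":188},{"xyz":[2.62,-2.39,0.5],"angular":[0,0,0],"gripper":188},{"xyz":[2.62,-2.39,0.5],"angular":[0,0,0],"gripper":188}]'
python3 -m crank '[{"xyz":[0,0,0.5],"angular":[0,0,0],"gripper":188},{"xyz":[0,0,1.0],"angular":[0,0,0],"gripper":188},{"xyz":[0,0,1.35],"angular":[0,0,0],"gripper":188},{"xyz":[0,0,1.45],"angular":[0,0,0],"gripper":188},{"xyz":[0,0,1.45],"angular":[0,0,0],"gripper":188}]'
python3 -c "
from h import *
go([.0245,.0007],162,.1005)"
```

```text
t: 9.82
eef_pos: [0.5063, -0.0421, 0.3284]
ee_rot: [-3.142, -0.001, 2.852]
ft_force: [0.6, -0.2, 0.1]
opening: 0.0239
grip_force: 0.0
t: 10.23
eef_pos: [0.5078, -0.0416, 0.2921]
ee_rot: [-3.142, -0.001, 2.855]
ft_force: [-0.1, -0.6, 0.4]
opening: 0.0238
grip_force: 0.0
t 10.23 tip box [-0.0714  0.0325] tipz 0.1011 open 0.024 F [-0.1 -0.6  0.4] q6 -1.39
  xyz [-4.03 -0.02  0.02] ang [-0.   -0.01 -0.01]
```

```bash
python3 -m crank '[{"xyz":[-0.25,0,0.02],"angular":[0,0,0],"gripper":188},{"xyz":[-0.5,0,0.02],"angular":[0,0,0],"gripper":188},{"xyz":[-0.75,0,0.02],"angular":[0,0,0],"gripper":188},{"xyz":[-1.0,0,0.02],"angular":[0,0,0],"gripper":188},{"xyz":[-1.25,0,0.02],"angular":[0,0,0],"gripper":188}]'
python3 -m crank '[{"xyz":[-0.25,0,0],"angular":[0,0,0],"gripper":188},{"xyz":[-0.5,0,0],"angular":[0,0,0],"gripper":188},{"xyz":[-0.75,0,0],"angular":[0,0,0],"gripper":188},{"xyz":[-1.0,0,0],"angular":[0,0,0],"gripper":188},{"xyz":[-1.25,0,0],"angular":[0,0,0],"gripper":188}]'
python3 -m crank '[{"xyz":[-0.25,0,0],"angular":[0,0,0],"gripper":188},{"xyz":[-0.5,0,0],"angular":[0,0,0],"gripper":188},{"xyz":[-0.75,0,0],"angular":[0,0,0],"gripper":188},{"xyz":[-1.0,0,0],"angular":[0,0,0],"gripper":188},{"xyz":[-1.25,0,0],"angular":[0,0,0],"gripper":188}]'
python3 -m crank '[{"xyz":[-0.2,0,0],"angular":[0,0,0],"gripper":188},{"xyz":[-0.3,0,0],"angular":[0,0,0],"gripper":188},{"xyz":[-0.3,0,0],"angular":[0,0,0],"gripper":188}]'
python3 -c "
from h import *
go([-.019,-.172],90,.150)"
```

```text
t: 10.65
eef_pos: [0.5379, -0.051, 0.2926]
ee_rot: [3.141, -0.0, 2.855]
ft_force: [-0.6, 0.5, 0.8]
opening: 0.0243
grip_force: 0.8
t: 11.07
eef_pos: [0.5678, -0.0598, 0.2923]
ee_rot: [3.141, -0.0, 2.855]
ft_force: [-1.0, 1.0, 2.2]
opening: 0.024
grip_force: 1.0
t: 11.48
eef_pos: [0.5981, -0.0687, 0.2922]
ee_rot: [3.142, 0.001, 2.855]
ft_force: [0.1, 0.6, -0.6]
opening: 0.0237
grip_force: 0.0
t: 11.73
eef_pos: [0.605, -0.0708, 0.2921]
ee_rot: [3.141, 0.0, 2.855]
ft_force: [0.4, 0.0, -0.4]
opening: 0.0236
grip_force: 0.0
t 11.73 tip box [0.0253 0.0005] tipz 0.1011 open 0.024 F [ 0.4  0.  -0.4] q6 -1.42
  xyz [-0.46 -7.11 -1.96] ang [ 0.    0.   11.99]
```

```bash
python3 -m crank '[{"xyz":[0.1,0,-0.9],"angular":[0,0,0],"gripper":188},{"xyz":[0,-1,-1.7],"angular":[0,0,1.1],"gripper":188},{"xyz":[-0.1,-2.3,-2],"angular":[0,0,2.2],"gripper":188},{"xyz":[-0.3,-3.7,-2],"angular":[0,0,3.3],"gripper":188},{"xyz":[-0.4,-5,-2],"angular":[0,0,4.4],"gripper":188}]'
python3 -m crank '[{"xyz":[0,0,0],"angular":[0,0,1.1],"gripper":188},{"xyz":[0,0,0],"angular":[0,0,2.2],"gripper":188},{"xyz":[0,0,0],"angular":[0,0,3.3],"gripper":188},{"xyz":[0,0,0],"angular":[0,0,4.4],"gripper":188},{"xyz":[0,0,0],"angular":[0,0,5.5],"gripper":188}]'
python3 -m crank '[{"xyz":[0,0,0],"angular":[0,0,1.1],"gripper":188},{"xyz":[0,0,0],"angular":[0,0,2.1],"gripper":188},{"xyz":[0,0,0],"angular":[0,0,2.1],"gripper":188},{"xyz":[0,0,0],"angular":[0,0,2.1],"gripper":188}]'
python3 -c "
from h import *
go([-.0195,-.169],90,.102)
im=snapshot('top')
o,k=rings(im,(188,172,313,224))
for (c,r),a in o: print(np.round(c,1),round(r,1),a,w2b(ray('top',[c],.106)[0][:2]).round(4))
cv2.imwrite('pics/t3.png',cv2.resize(im[110:250,150:350],None,fx=4,fy=4,interpolation=2)[:,:,::-1])"
```

```text
t: 12.15
eef_pos: [0.5783, -0.1945, 0.3434]
ee_rot: [3.141, 0.002, 2.389]
ft_force: [-0.1, -0.7, -0.3]
opening: 0.0239
grip_force: 0.0
t: 12.57
eef_pos: [0.5783, -0.1934, 0.3422]
ee_rot: [-3.141, -0.0, 1.812]
ft_force: [0.1, 0.5, 0.3]
opening: 0.0239
grip_force: 0.0
t: 12.9
eef_pos: [0.5785, -0.1932, 0.3423]
ee_rot: [-3.141, -0.0, 1.601]
ft_force: [-0.2, 0.5, 0.8]
opening: 0.0234
grip_force: 0.0
t 12.90 tip box [-0.0048 -0.1211] tipz 0.1513 open 0.023 F [-0.2  0.5  0.8] q6 -0.37
  xyz [-1.91 -0.59  1.97] ang [-0.   -0.    0.02]
[285. 204.] 33.0 1724.0 [-0.0734 -0.0849]
```

View pics/t3.png

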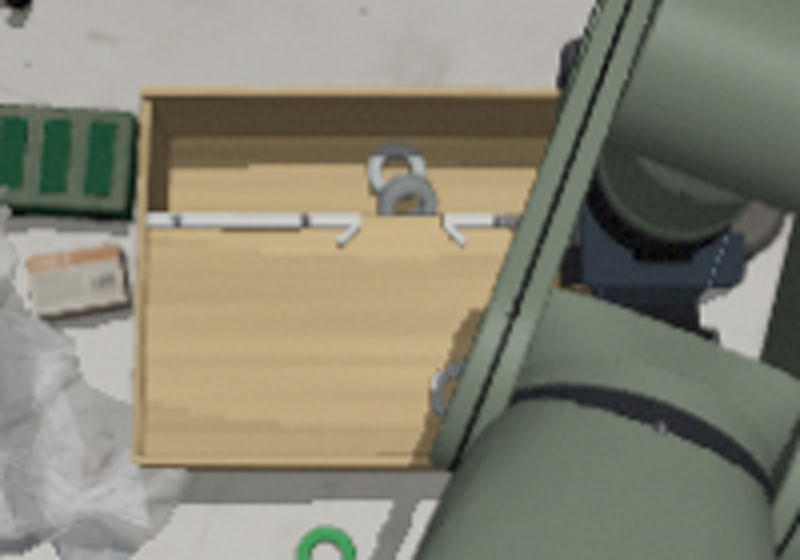

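Top view: A at crop (397,165) and B at (406,195) are both in the slot. The carton and case on the left stand as before. Next is C, placing the tips outside it first.

```bash
python3 -m crank '[{"xyz":[-0.9,-0.3,0],"angular":[0,0,0],"gripper":188},{"xyz":[-1.9,-0.59,0],"angular":[0,0,0],"gripper":188},{"xyz":[-1.91,-0.59,0.4],"angular":[0,0,0],"gripper":188},{"xyz":[-1.91,-0.59,1.0],"angular":[0,0,0],"gripper":188},{"xyz":[-1.91,-0.59,1.5],"angular":[0,0,0],"gripper":188}]'
python3 -m crank '[{"xyz":[0,0,0.25],"angular":[0,0,0],"gripper":188},{"xyz":[0,0,0.47],"angular":[0,0,0],"gripper":188},{"xyz":[0,0,0.47],"angular":[0,0,0],"gripper":188}]'
python3 -c "
from h import *
go([-.0215,.018-.033],90,.1007)"
```

```text
t: 13.37
eef_pos: [0.5649, -0.2416, 0.304]
ee_rot: [3.141, -0.0, 1.599]
ft_force: [1.0, 1.1, 0.5]
opening: 0.024
grip_force: 0.0
t: 13.62
eef_pos: [0.565, -0.2411, 0.2919]
ee_rot: [-3.14, -0.001, 1.599]
ft_force: [-0.3, -0.1, -0.4]
opening: 0.024
grip_force: 0.0
t 13.62 tip box [-0.0198 -0.1683] tipz 0.1009 open 0.024 F [-0.3 -0.1 -0.4] q6 -0.45
  xyz [ 6.14 -0.08  0.01] ang [-0.02 -0.01  0.  ]
```

```bash
python3 -m crank '[{"xyz":[0.25,0,0],"angular":[0,0,0],"gripper":188},{"xyz":[0.5,0,0],"angular":[0,0,0],"gripper":188},{"xyz":[0.75,0,0],"angular":[0,0,0],"gripper":188},{"xyz":[1.0,0,0],"angular":[0,0,0],"gripper":188},{"xyz":[1.25,0,0],"angular":[0,0,0],"gripper":188}]'
python3 -m crank '[{"xyz":[0.25,0,0],"angular":[0,0,0],"gripper":188},{"xyz":[0.5,0,0],"angular":[0,0,0],"gripper":188},{"xyz":[0.75,0,0],"angular":[0,0,0],"gripper":188},{"xyz":[1.0,0,0],"angular":[0,0,0],"gripper":188},{"xyz":[1.25,0,0],"angular":[0,0,0],"gripper":188}]'
python3 -m crank '[{"xyz":[0.25,0,0],"angular":[0,0,0],"gripper":188},{"xyz":[0.5,0,0],"angular":[0,0,0],"gripper":188},{"xyz":[0.75,0,0],"angular":[0,0,0],"gripper":188},{"xyz":[1.0,0,0],"angular":[0,0,0],"gripper":188},{"xyz":[1.25,0,0],"angular":[0,0,0],"gripper":188}]'
python3 -m crank '[{"xyz":[0.25,0,0],"angular":[0,0,0],"gripper":188},{"xyz":[0.5,0,0],"angular":[0,0,0],"gripper":188},{"xyz":[0.75,0,0],"angular":[0,0,0],"gripper":188},{"xyz":[1.0,0,0],"angular":[0,0,0],"gripper":188},{"xyz":[1.25,0,0],"angular":[0,0,0],"gripper":188}]'
python3 -m crank '[{"xyz":[0.25,0,0],"angular":[0,0,0],"gripper":188},{"xyz":[0.5,0,0],"angular":[0,0,0],"gripper":188},{"xyz":[0.75,0,0],"angular":[0,0,0],"gripper":188},{"xyz":[1.0,0,0],"angular":[0,0,0],"gripper":188},{"xyz":[1.15,0,0],"angular":[0,0,0],"gripper":188}]'
python3 -m crank '[{"xyz":[0,0,0],"angular":[0,0,0],"gripper":188},{"xyz":[-0.4,0,0],"angular":[0,0,0],"gripper":188},{"xyz":[-0.5,0,-0.7],"angular":[0,0,0],"gripper":188},{"xyz":[-0.5,0,-1.7],"angular":[0,0,0],"gripper":188},{"xyz":[-0.5,0,-2],"angular":[0,0,0],"gripper":188}]'
python3 -c "
from h import *
go([-.063,.033],162,.150)
im=snapshot('side')
o,k=rings(im,(215,140,350,230))
for (c,r),a in o: print(np.round(c,1),round(r,1),a,w2b(ray('side',[c],.102)[0][:2]).round(4))"
```

```text
t: 14.03
eef_pos: [0.5644, -0.2094, 0.2936]
ee_rot: [3.141, 0.001, 1.599]
ft_force: [0.6, -1.7, 1.0]
opening: 0.0237
grip_force: 0.5
t: 14.45
eef_pos: [0.5635, -0.1784, 0.2932]
ee_rot: [3.141, 0.0, 1.598]
ft_force: [-1.1, -0.9, 0.6]
opening: 0.024
grip_force: 0.8
t: 14.87
eef_pos: [0.5626, -0.1471, 0.293]
ee_rot: [3.142, -0.0, 1.598]
ft_force: [-0.0, -1.7, 0.7]
opening: 0.0236
grip_force: 0.9
t: 15.28
eef_pos: [0.5617, -0.1159, 0.293]
ee_rot: [3.142, -0.0, 1.598]
ft_force: [0.0, -0.9, 2.2]
opening: 0.0238
grip_force: 0.9
t: 15.7
eef_pos: [0.5609, -0.0869, 0.293]
ee_rot: [-3.141, -0.0, 1.599]
ft_force: [-1.4, -1.8, 1.3]
opening: 0.0239
grip_force: 0.9
t: 16.12
eef_pos: [0.562, -0.1013, 0.3457]
ee_rot: [3.137, 0.001, 1.597]
ft_force: [0.6, -0.0, 0.3]
opening: 0.0241
grip_force: 0.0
t 16.12 tip box [-0.0178 -0.0289] tipz 0.1547 open 0.024 F [ 0.6 -0.   0.3] q6 -0.23
  xyz [ 2.47 -1.78  0.18] ang [  0.03   0.03 -12.01]
[251.  193.5] 10.1 226.0 [-0.0846 -0.0394]
[308. 203.] 22.5 351.0 [ 0.0218 -0.102 ]
[330. 169.] 34.7 1071.0 [ 1.101e-01 -1.000e-04]
[291.5 156. ] 16.2 62.0 [0.0415 0.0746]
[245.3 184.5] 53.8 1330.5 [-0.0892 -0.0052]
```

```bash
python3 -m crank '[{"xyz":[0.7,-0.5,0],"angular":[0,0,-1.1],"gripper":188},{"xyz":[1.4,-1,0],"angular":[0,0,-2.2],"gripper":188},{"xyz":[2.0,-1.5,0],"angular":[0,0,-3.3],"gripper":188},{"xyz":[2.47,-1.78,0],"angular":[0,0,-4.4],"gripper":188},{"xyz":[2.47,-1.78,0],"angular":[0,0,-5.5],"gripper":188}]'
python3 -m crank '[{"xyz":[0,0,0],"angular":[0,0,-1.1],"gripper":188},{"xyz":[0,0,0],"angular":[0,0,-2.2],"gripper":188},{"xyz":[0,0,0],"angular":[0,0,-3.3],"gripper":188},{"xyz":[0,0,0],"angular":[0,0,-4.4],"gripper":188},{"xyz":[0,0,0],"angular":[0,0,-5.5],"gripper":188}]'
python3 -m crank '[{"xyz":[0,0,0],"angular":[0,0,-0.67],"gripper":188},{"xyz":[0,0,0],"angular":[0,0,-0.67],"gripper":188},{"xyz":[0,0,0],"angular":[0,0,-0.67],"gripper":188}]'
python3 -c "
from h import *
go([-.0627,.0337],160,.102)
im=snapshot('side')
o,k=rings(im,(215,140,350,230))
for (c,r),a in o: print(np.round(c,1),round(r,1),a,w2b(ray('side',[c],.102)[0][:2]).round(4))
im=im[120:280,190:380]
cv2.imwrite('pics/s4.png',cv2.resize(im,None,fx=4,fy=3.5,interpolation=2)[:,:,::-1])"
```

```text
t: 16.58
eef_pos: [0.5132, -0.0384, 0.3419]
ee_rot: [-3.14, -0.003, 2.181]
ft_force: [0.4, -0.1, -0.3]
opening: 0.024
grip_force: 0.0
t: 17.0
eef_pos: [0.5148, -0.04, 0.3419]
ee_rot: [-3.141, -0.002, 2.756]
ft_force: [0.6, 0.2, 0.2]
opening: 0.024
grip_force: 0.0
t: 17.25
eef_pos: [0.5149, -0.0399, 0.3422]
ee_rot: [-3.141, -0.001, 2.818]
ft_force: [-0.2, 1.3, 0.3]
opening: 0.024
grip_force: 0.0
t 17.25 tip box [-0.0642  0.034 ] tipz 0.1512 open 0.024 F [-0.2  1.3  0.3] q6 -1.35
  xyz [-0.05  0.01  1.97] ang [-0.   -0.01 -0.02]
[251. 193.] 9.8 230.5 [-0.0842 -0.0378]
[308.5 202.5] 22.6 356.5 [ 0.0233 -0.1008]
[273.2 173.6] 9.0 198.0 [-0.0197  0.0174]
[330. 169.] 34.7 1070.0 [ 1.101e-01 -1.000e-04]
[283.  155.5] 17.9 159.5 [0.0227 0.0821]
[243.5 184.5] 52.8 1127.5 [-0.093  -0.0042]
```

View pics/s4.png

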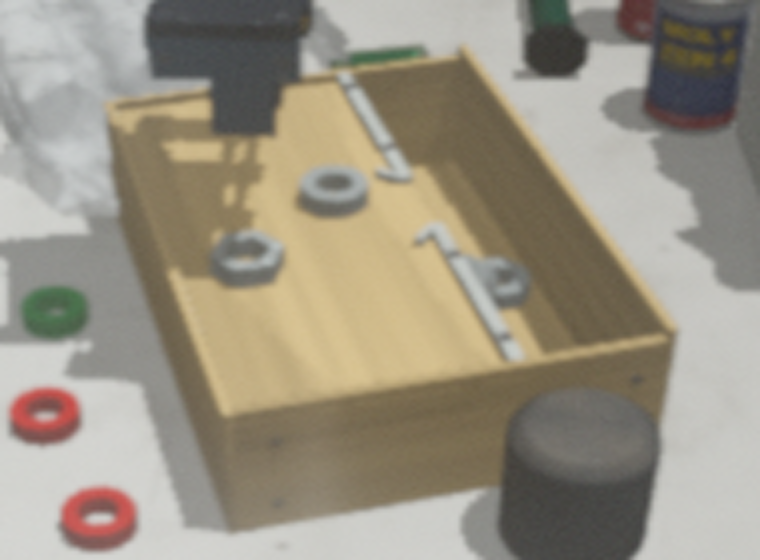

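Side view: C is at crop (334,188), box (-0.020,+0.017). The tips are above the deck behind it, the nut (247,258) has not moved and the filter can still stands. Next I lower the tips and push C through.

```bash
python3 -m crank '[{"xyz":[0,0,0.5],"angular":[0,0,0],"gripper":188},{"xyz":[0,0,1.1],"angular":[0,0,0],"gripper":188},{"xyz":[0,0,1.7],"angular":[0,0,0],"gripper":188},{"xyz":[0,0,1.98],"angular":[0,0,0],"gripper":188},{"xyz":[0,0,1.98],"angular":[0,0,0],"gripper":188}]'
python3 -m crank '[{"xyz":[-0.25,0,0.02],"angular":[0,0,0],"gripper":188},{"xyz":[-0.5,0,0.02],"angular":[0,0,0],"gripper":188},{"xyz":[-0.75,0,0.02],"angular":[0,0,0],"gripper":188},{"xyz":[-1.0,0,0.02],"angular":[0,0,0],"gripper":188},{"xyz":[-1.25,0,0.02],"angular":[0,0,0],"gripper":188}]'
python3 -m crank '[{"xyz":[-0.25,0,0],"angular":[0,0,0],"gripper":188},{"xyz":[-0.5,0,0],"angular":[0,0,0],"gripper":188},{"xyz":[-0.75,0,0],"angular":[0,0,0],"gripper":188},{"xyz":[-1.0,0,0],"angular":[0,0,0],"gripper":188},{"xyz":[-1.25,0,0],"angular":[0,0,0],"gripper":188}]'
python3 -m crank '[{"xyz":[-0.25,0,0],"angular":[0,0,0],"gripper":188},{"xyz":[-0.5,0,0],"angular":[0,0,0],"gripper":188},{"xyz":[-0.75,0,0],"angular":[0,0,0],"gripper":188},{"xyz":[-1.0,0,0],"angular":[0,0,0],"gripper":188},{"xyz":[-1.25,0,0],"angular":[0,0,0],"gripper":188}]'
python3 -m crank '[{"xyz":[-0.08,0,0],"angular":[0,0,0],"gripper":188},{"xyz":[-0.08,0,0],"angular":[0,0,0],"gripper":188},{"xyz":[-0.08,0,0],"angular":[0,0,0],"gripper":188}]'
python3 -c "
from h import *
go([-.064,.034],160,.15)"
```

```text
t: 17.72
eef_pos: [0.5145, -0.0398, 0.2918]
ee_rot: [-3.141, -0.004, 2.819]
ft_force: [-0.2, 0.3, 0.8]
opening: 0.0237
grip_force: 0.0
t: 18.13
eef_pos: [0.5455, -0.0499, 0.2935]
ee_rot: [3.141, 0.0, 2.82]
ft_force: [-1.4, -0.3, 0.8]
opening: 0.0242
grip_force: 0.8
t: 18.55
eef_pos: [0.575, -0.0597, 0.2931]
ee_rot: [3.141, -0.0, 2.82]
ft_force: [-1.5, 1.3, 1.2]
opening: 0.0238
grip_force: 1.1
t: 18.97
eef_pos: [0.6049, -0.0696, 0.293]
ee_rot: [3.142, 0.001, 2.82]
ft_force: [-0.6, -0.2, 0.8]
opening: 0.0241
grip_force: 0.0
t: 19.22
eef_pos: [0.606, -0.07, 0.2929]
ee_rot: [-3.142, -0.0, 2.82]
ft_force: [-0.4, -0.6, -0.1]
opening: 0.0238
grip_force: 0.0
t 19.22 tip box [0.0261 0.0013] tipz 0.1019 open 0.024 F [-0.4 -0.6 -0.1] q6 -1.38
  xyz [ 3.84 -0.01 -1.92] ang [-0. -0. -0.]
```

```bash
python3 -m crank '[{"xyz":[0.2,0,-1],"angular":[0,0,0],"gripper":188},{"xyz":[0.5,0,-2.2],"angular":[0,0,0],"gripper":188},{"xyz":[1,0.8,-3.2],"angular":[0,0,0],"gripper":188},{"xyz":[1.8,2,-3.8],"angular":[0,0,0],"gripper":188},{"xyz":[2.5,3.4,-4],"angular":[0,0,0],"gripper":188}]'
python3 -m crank '[{"xyz":[0.8,1.2,0],"angular":[0,0,0],"gripper":188},{"xyz":[1.5,2.6,0],"angular":[0,0,0],"gripper":188},{"xyz":[2,4,0],"angular":[0,0,0],"gripper":188},{"xyz":[2.5,5.4,0],"angular":[0,0,0],"gripper":188},{"xyz":[3,6.8,0],"angular":[0,0,0],"gripper":188}]'
python3 -m crank '[{"xyz":[0.4,1.2,0],"angular":[0,0,0],"gripper":188},{"xyz":[0.8,2.4,0],"angular":[0,0,0],"gripper":188},{"xyz":[1,3,0],"angular":[0,0,0],"gripper":188},{"xyz":[1,3,0],"angular":[0,0,0],"gripper":188},{"xyz":[1,3,0],"angular":[0,0,0],"gripper":188}]'
python3 - <<'E'
from h import *
im=snapshot('top'); cv2.imwrite('pics/t5.png',im[:,:,::-1])
old=cv2.cvtColor(cv2.imread('pics/top0.png'),cv2.COLOR_BGR2RGB)
o,k=rings(im,(188,172,313,224))
print('deck'); 
for (c,r),a in o: print(np.round(c,1),round(r,1),a,w2b(ray('top',[c],.106)[0][:2]).round(4))
o,k=rings(im,(190,138,313,163)); print('slot')
for (c,r),a in o: print(np.round(c,1),round(r,1),a,w2b(ray('top',[c],.02)[0][:2]).round(4))
d=np.abs(im.astype(int)-old).max(2)
for n,(a,b,c,e) in dict(case=(145,134,184,166),carton=(154,168,182,190),can=(316,146,348,182),gate=(232,162,270,172)).items(): print(n,np.median(d[b:e,a:c]),(d[b:e,a:c]>50).mean())
s=im[125:235,175:325]
for y in range(25,40,1): print(''.join('#' if s[y,x].min()>125 and np.ptp(s[y,x].astype(int))<35 else '+' if np.ptp(s[y,x].astype(int))<35 and s[y,x].min()>90 else '.' for x in range(55,100)))
E
```

```text
t: 19.63
eef_pos: [0.5729, 0.0304, 0.3964]
ee_rot: [3.14, 0.005, 2.818]
ft_force: [0.2, 0.7, 0.2]
opening: 0.024
grip_force: 0.0
t: 20.05
eef_pos: [0.5551, 0.2171, 0.3934]
ee_rot: [3.141, 0.0, 2.821]
ft_force: [0.8, 0.4, -0.0]
opening: 0.0239
grip_force: 0.0
t: 20.47
eef_pos: [0.5557, 0.2945, 0.3928]
ee_rot: [-3.14, -0.0, 2.822]
ft_force: [-0.5, -0.9, 0.3]
opening: 0.0239
grip_force: 0.0
deck
[265.  208.1] 8.2 182.0 [-0.0834 -0.0362]
slot
[250.7 154.7] 10.4 191.0 [ 0.0699 -0.0019]
case 3.0 0.0
carton 3.0 0.0
can 3.0 0.0
gate 3.0 0.06842105263157895
............####......+###...................
............###+.......###+..................
............###+...+++.###+..................
............####.+++++++##...................
............####++++++++++...................
............+##++++++++++++..................
.............++++++++++++++..................
...............+++++++++++++.................
..............++++++....++++.................
..............++++.......++++................
..............++++.......++++................
..............+++........++++................
..............++++....+++++++................
##########....+++++...+.+++++..#############+
##########.....................#############+
```

Run:
```python
from h import *
t3=cv2.resize(cv2.imread('pics/t3.png'),(200,140),interpolation=cv2.INTER_AREA)
t5=cv2.imread('pics/t5.png')[110:250,150:350]
t0=cv2.imread('pics/top0.png')[110:250,150:350]
def show(a,r,c):
    for y in range(*r): print(' '.join('%3d'%v if s<30 else ' . ' for v,s in zip(a[y,c[0]:c[1]].min(1),np.ptp(a[y,c[0]:c[1]].astype(int),axis=1))))
print('t3');show(t3,(34,57),(88,116));print('t5');show(t5,(34,57),(88,116))
im=snapshot('side');cv2.imwrite('pics/s5.png',im[:,:,::-1])
s0=cv2.imread('pics/side0.png')
d=(np.abs(im[:,:,::-1].astype(int)-s0).max(2)>30).astype(np.uint8)
print('side changes');
for c in cv2.findContours(d[130:260,210:370].copy(),cv2.RETR_EXTERNAL,cv2.CHAIN_APPROX_NONE)[0]:
    if cv2.contourArea(c)>15: x,y,w,h=cv2.boundingRect(c);print(x+210,y+130,w,h,cv2.contourArea(c))
print(get_state()['t'])
```

```text
t3
 .   .   .   .   .   .   .   .   .   .   .   .   .   .   .   .   .   .   .   .   .   .   .   .   .   .   .   . 
 .   .   .   .   .   .   .   .   .   80  82  83  80  .   .   .   .   .   .   .   .   .   .   .   .   .   .   . 
 .   .   .   .   .   .   .   85  92  93  94  94  93  90  86  78  .   .   .   .   .   .   .   .   .   .   .   . 
 .   .   .   .   .   74  86  95  97  98  98  99  99  99  95  90  76  .   .   .   .   .   .   .   .   .   .   . 
 .   .   .   .   .   90 100 100  97  90  88  86  89 101 101  97  92  75  .   .   .   .   .   .   .   .   .   . 
 .   .   .   .  112 146 155 141  99  76  71  70  74  92 135 151 149 115  .   .   .   .   .   .   .   .   .   . 
 .   .   .   .  138 170 176 139  85  70  .   .   .   81 126 163 172 155  98  .   .   .   .   .   .   .   .   . 
 .   .   .   .  150 173 172 119  .   .   .   .   .   .   88 155 174 168 111  .   .   .   .   .   .   .   .   . 
 .   .   .   .  156 174 173 128  .   .   .   .   .   .   .  150 172 171 133  .   .   .   .   .   .   .   .   . 
 .   .   .   .  154 172 176 146  .   .   .   .  136 129 116 137 149 160  .   .   .   .   
[... 3458 characters left out ...]
111 111 114  .   .   .   .   .   .   . 
 .   .   .   .   .   .  111 117 116  96  87  76  69  82  95  99  92 111 115 114 112  .   .   .   .   .   .   . 
156 157  .   .   .   .  100 111 112 105  94  83  83  88  92  89  91  99  96  95  92  .   .  149 156 156 154 154
181 177  .   .   .   .   .   .   .   .   .   .   .   .   .   .   .   .   .   .   .   .   .  172 182 181 180 181
187 181  .   .   .   .   .   .   .   .   .   .   .   .   .   .   .   .   .   .   .   .   .  177 189 186 186 185
179 162  .   .   .   .   .   .   .   .   .   .   .   .   .   .   .   .   .   .   .   .   .  177 186 159 136 132
side changes
282 206 21 18 268.0
303 187 18 22 147.5
230 168 18 15 190.0
250 144 17 15 173.0
20.5667
```

```bash
python3 -c "
from cell import *
print(close_job())"
```

```text
the job is handed in; nothing more can be done
None
```

All three washers were swept through the gate one at a time and dropped into the slot, the last apparently resting on the second; the nut, carton, case and filter can did not move, and I handed the job in at about 20.6 s.

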